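# Tap a bearing block true to its mark, then thread the spindle

## Task

Slide the loose bearing block sideways on the dark plate by tapping it, first on its left face, then on its right face, and so on by turns, until its bore sits on the engraved line squarely in line with the bore of the fixed post; do not lift or tip it. Then take the spindle out of its grey rest and push it, tip first, from the robot's side through the post and on through the block until its square head stops against the post, and let go. The head is sunk in the rest, so draw the spindle out by its free front end, lay it down on the bench and take it again by the head; do not knock over or shove the bottle, the vial or the tape roll.

Things in the scene. Friction and masses are not known exactly. Their poses are not given: they have to be found in the camera images.
- align_plate: Fixed dark steel plate, left half of the bench, 12 mm thick, with a bearing post fixed on it. Origin on the bench, below the crossing of the two engraved white lines. x: along the engraved bore line and the post's bore axis, away from the robot; y left; z up. Plate spans x = -95 to +55 mm, y = -100 to +100 mm; bore axis at z = 40 mm.
- post_bore (a point): Mouth, toward the robot, of the 24 mm round bore of the fixed aluminium post; axes as the plate's; the spindle goes in along +x. The post is 14 mm thick along x (plate x = -63 to -49 mm), 50 mm wide, 56 mm tall above the plate, bore 28 mm above the plate; its feet are 93 mm wide, 9 mm tall. Chamfer 2 mm.
- mark (a point): Crossing of the engraved lines on the top of the plate (z = 12 mm): the block belongs centred over it.
- block_bore (a point): Middle of the bore, and of the body, of the loose aluminium bearing block: 50 mm long along its bore (x), 90 mm wide (y), 56 mm tall, about 0.6 kg, standing on the plate. 24 mm bore along x, 28 mm above its foot. x away from the robot, y left. Starts left of the line and skewed. Flat side faces, 50 x 56 mm; slides about 4 N hard.
- bearing_block: The same block; origin at the centre of its underside, axes as for its bore.
- spindle_rest: Fixed grey rest, right half of the bench, 76 mm long (x), 90 mm wide (y), 38 mm tall; origin on the bench below its centre. A groove 25 mm wide, floor at z = 18 mm, runs along x and holds the spindle's head and part of its shank flush with the top; x points to the spindle's tip. Ahead of it (+x) 170 mm of bench is clear, to lay the spindle down.
- spindle_center (a point): Middle of the steel spindle, on its axis; x runs from head to tip. 129 mm long, 0.22 kg: square head 20 x 20 mm, 34 mm long; round shank 19 mm thick, 95 mm long, last 8 mm tapered to 13 mm. In the rest it lies level, axis 28 mm above the bench, its front 55 mm free. On the bench its axis is 10 mm up.
- spindle_head (a point): Centre of the spindle's square head (47.5 mm behind the spindle's middle); axes as the spindle's. The head does not pass the bores.
- spindle_tip (a point): Tip of the spindle, on its axis (64.5 mm ahead of its middle); axes as the spindle's.
- spindle: The spindle; origin under its middle, 10 mm below its axis.
- solvent_bottle: Bystander: upright dropper bottle 36 mm wide, 94 mm tall, behind the rest; origin at the centre of its underside.
- tape_roll: Bystander: roll of tape lying flat, 62 mm wide, 20 mm tall, on the right; origin at the centre of its underside.
- vial_a: Bystander: upright glass vial with black cap, 23 mm wide, 52 mm tall, behind the microscope, to the right of the plate; origin at the centre of its underside.
Not all that is in view belongs to the job. Of the things shaped like the spindle, the bare steel one is meant.

How it is judged:
By the outcome, as a careful person would: the job done as asked, in the order asked, and still so for the second after the job is handed in, with the robot touching nothing.
It also fails if it takes over 72 s, if anything falls off the work surface, if the arm or the gripper's body presses on something with over 40 N, if the wrist force passes 120 N, or if a joint passes its speed limit or range.

## Robot

A 6-joint arm with a two-finger parallel gripper is mounted at the origin on a cart in front of the work surface, level with it; the furniture and walls round the work are solid. World frame = base frame: x ahead of the robot, y to its left, z up, the work surface at z = 0. Lengths are in m, angles in rad, forces in N, time in s.
With the tool pointing down it reaches from about 0.375 to 0.9 m from the base axis. Payload 3.1 kg.
Tool frame: the origin (TCP) lies at the very end of the fingers, on their centre line; the grasp point (between the pads) lies 19 mm behind it; z points along the fingers, y is the line along which they close (so a half turn about z gives the same grasp; the last joint's range is limited). The gripper opens to 87 mm and grips with 3 to 60 N. Pads are 19 mm wide; open, the fingers measure 117 mm over their backs; the gripper's body (75 mm by 190 mm) begins 51 mm behind the grasp point.
Start: joints at [1.105, 0.527, 1.433, -0, 1.181, -0.178], TCP at [0.177, 0.599, 0.223] pointing down, gripper open.
Joint ranges: [-3.08, 3.08], [-0.75, 2.2], [0.22, 2.44], [-1.43, 4.57], [0, 2.65], [-2.85, 2.85]. Speed limits (rad/s): [2.79, 2.79, 3.14, 3.14, 3.14, 3.14].

## Interface

Orientations are given as a unit quaternion [x, y, z, w].
In Python, from rig import status, viewer, robot gives the robot as it stands.
- The arm moves only by the tool arm_command, never from a script. Its arguments are lists of equal length, an entry for each row: "delta_rot": the turn, a rotation vector about the tool's x, y, z in degrees, a list of three; "delta_pos": the shift along the tool's x, y, z in m, a list of three; "gripper": the closure, from -1 (fully open) to 1 (shut). In form: {"delta_rot": [[rx, ry, rz], ...], "delta_pos": [[dx, dy, dz], ...], "gripper": [gripper, ...]}. A call has 1 to 12 rows; each row is the pose to reach, as a shift and turn from the pose commanded when the call began, along the tool's axes at that moment; what a row does not reach only later rows make up. A row lasts 1/12 s, in which the tool goes at most 41.7 mm and 7.16 degrees, less where a joint would pass 70% of its speed; a pose out of reach is approached as far as the arm can. A call with a gripper value outside its range is refused whole. The fingers move at their own pace and stop on an object; "grip_force" is the grip in N (left out, the last holds). Time passes only in rows, so rows that repeat a pose let the fingers close. It gives the time, the measured TCP pose, the force, the opening and the grip force at its end, in the units of the state.
- status.get_obs(): the state, without advancing time (a new reading comes with each control period).
- viewer.camera(name): name is "scene" or "top"; returns a dict with "pixels" (400x640x3 uint8, blue, green, red), "fx", "fy", "cx", "cy" (pixels), "pose" (4x4, takes a point from camera to world coordinates). Camera axes: x right, y down, z forward; pixel columns grow to the right and rows downward; lengths in m; the calibration is good to about 2 mm. A picture is of the moment at which its call begins. There is no depth.
- robot.hand_in(): hands the job in; it is judged then, once.
The state is a dict: "time": time; "q": joint angles; "joint_velocities": joint speeds; "joint_torque": joint torques, N m; "position": TCP position; "tool_rot": TCP orientation; "ft_force": force on the tool from outside, world axes, zero at the start; "moment": the same for the moment, N m; "grip_width": finger opening in m; "grip_force": force on a finger pad.
Only numpy, scipy, OpenCV 4.12 (cv2) and the standard library are available. Lean on these libraries where they do the work, as an engineer would, in place of code of your own. Each camera call takes 0.05 s, during which the arm holds its last target. There are 200 camera calls.

## Working session

There is one attempt and no reset: what is moved stays moved. The work goes in short steps, Python scripts to look and compute and a tool call to move; the robot and the scene stay as the last step left them, time stands still between calls to the robot, and variables do not carry over. Pictures are saved under pics/ and viewed, at most 10 in all, crops included, and the job is handed in when it is done.

Besides the shell and the picture viewer there is one more tool, called after "Request:" as a command line: name --argument value ..., lists and objects as JSON in quotes. arm_command: Moves the arm, as the interface text tells. Its arguments: {"type":"object","properties":{"delta_rot":{"type":"array","items":{"type":"array","items":{"type":"number"}}},"delta_pos":{"type":"array","items":{"type":"array","items":{"type":"number"}}},"gripper":{"type":"array","items":{"type":"number"}},"grip_force":{"type":"number"}},"required":["delta_rot","delta_pos","gripper"]}

```bash
mkdir -p pics; ls
python3 - <<'E'
from rig import status, viewer, robot
import cv2,numpy as np,json
o=status.get_obs();print(o)
for n in("scene","top"):
    c=viewer.camera(n);cv2.imwrite(f"pics/{n}0.png",c["pixels"]);print(n,c["fx"],c["fy"],c["cx"],c["cy"],np.round(c["pose"],4).tolist())
E
```

```text
pics
{'time': 0.0, 'q': array([ 1.10548388e+00,  5.28440706e-01,  1.43393681e+00,  2.05326244e-06,
        1.18137047e+00, -1.78469642e-01]), 'joint_velocities': array([-1.46064881e-04,  6.06597076e-04,  9.11002754e-04,  1.26175579e-05,
        5.60074950e-04, -2.50594015e-03]), 'joint_torque': array([ 2.44456078e-04, -4.40045571e+01, -1.76590705e+01,  6.32399297e-02,
        5.83546737e-02, -1.67130252e-04]), 'position': array([0.1764423 , 0.59880222, 0.22157629]), 'tool_rot': array([ 1.42930524e-01,  9.89732137e-01, -1.02201531e-03, -3.41832058e-04]), 'ft_force': array([-0.73038718, -0.21586167,  0.01247413]), 'moment': array([-0.03782147,  0.00336991,  0.04265196]), 'grip_force': 0.0, 'grip_width': 0.08699721413828257}
scene 481.5226009250098 481.5226009250098 311.9950435549521 191.6189274648207 [[0.5767, -0.598, 0.5567, -0.2741], [-0.8169, -0.4127, 0.4029, -0.6453], [-0.0112, -0.6871, -0.7265, 1.0563], [0.0, 0.0, 0.0, 1.0]]
top 409.2385863413397 409.2385863413397 315.83042516961217 199.5396769390959 [[-0.0238, -0.9909, 0.1323, 0.2971], [-0.9996, 0.0215, -0.019, -0.0762], [0.016, -0.1327, -0.991, 1.4587], [0.0, 0.0, 0.0, 1.0]]
```

View pics/scene0.png

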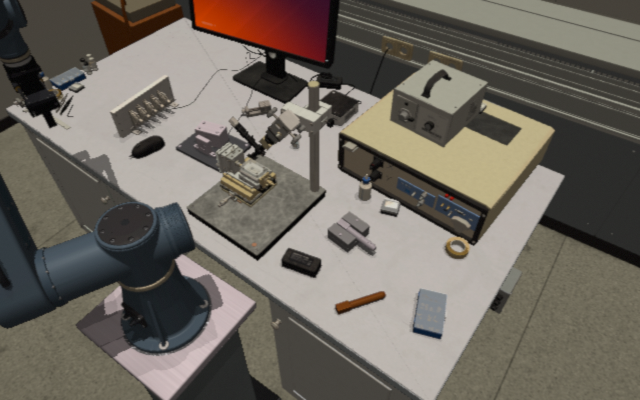

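View pics/top0.png

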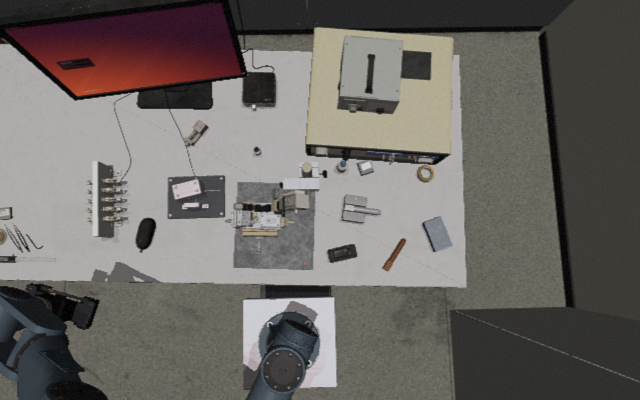

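The top picture shows the plate at (195,197) with the post or block at (185,188) and (195,206), the vial at (257,150), the rest with the steel spindle at (358,208), the bottle at (341,166) and the tape at (425,173). Things that could pass for the spindle: the grey part in the rest at (370,211), the brown part at (395,254), and the grey item at (196,133). The bare steel one in the rest fits the description. One close crop will check it.

Run:
```python
import cv2,numpy as np
t=cv2.imread("pics/top0.png");s=cv2.imread("pics/scene0.png")
def crop(i,x,y,w,h,W,H):return cv2.resize(i[y:y+h,x:x+w],(W,H),interpolation=cv2.INTER_CUBIC)
a=np.hstack([crop(t,160,168,80,60,400,300),crop(t,330,180,80,60,400,300)])
b=np.hstack([crop(s,170,110,80,60,400,300),crop(s,320,200,80,60,400,300)])
cv2.imwrite("pics/crop0.png",np.vstack([a,b]))
```

```text
(no output)
```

View pics/crop0.png

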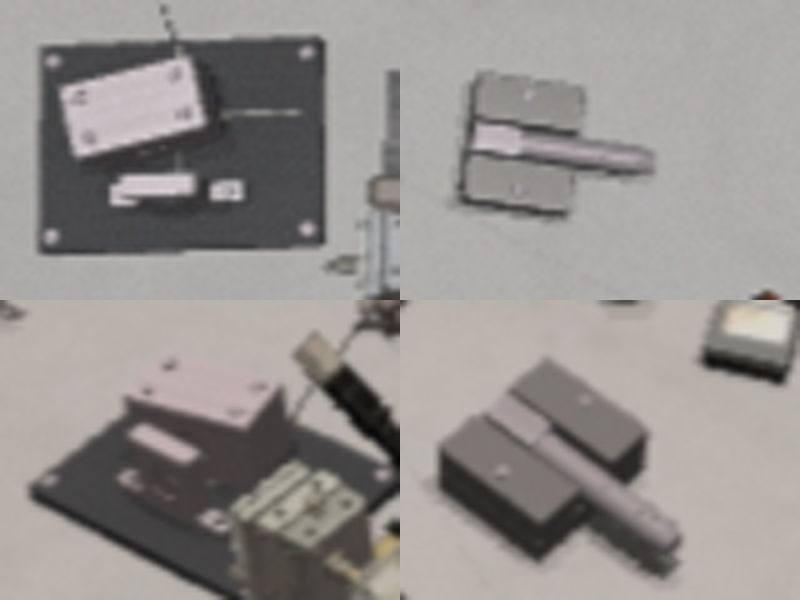

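The crop confirms it. Lower right is the bare steel spindle in the grey rest, with its square head at the left and its tip at top px (461,212). The block is skewed, with its top centred near top px (186.6,189). The post's top edge is near (191,205).

```bash
cat > h.py <<'E'
from rig import status, viewer, robot
import cv2,numpy as np
def cast(c,uv,z):
    uv=np.atleast_2d(uv).astype(float)
    d=np.c_[(uv[:,0]-c["cx"])/c["fx"],(uv[:,1]-c["cy"])/c["fy"],np.ones(len(uv))]@c["pose"][:3,:3].T
    o=c["pose"][:3,3]; return (o+d*((z-o[2])/d[:,2])[:,None])[:,:2]
def proj(c,p):
    q=(np.atleast_2d(p)-c["pose"][:3,3])@c["pose"][:3,:3]
    return np.c_[q[:,0]/q[:,2]*c["fx"]+c["cx"],q[:,1]/q[:,2]*c["fy"]+c["cy"]]
def up(c,x,y,w,h,k=8):
    return cv2.resize(c["pixels"][y:y+h,x:x+w],None,fx=k,fy=k,interpolation=cv2.INTER_CUBIC)
def topx(p,x,y,k=8): return (np.asarray(p,float)+.5)/k-.5+[x,y]
def blobs(mask,x,y,k=8,amin=100):
    out=[]
    for t in cv2.findContours(mask.astype(np.uint8),cv2.RETR_EXTERNAL,cv2.CHAIN_APPROX_NONE)[0]:
        if cv2.contourArea(t)<amin: continue
        r=cv2.minAreaRect(t); out.append((cv2.contourArea(t),topx(cv2.boxPoints(r),x,y,k),t))
    return sorted(out,key=lambda b:-b[0])
def rect(xy):
    "fit rect to world pts -> centre, long-side dir deg, sizes (mm)"
    r=cv2.minAreaRect((np.asarray(xy)*1000).astype(np.float32)); (cx,cy),(w,h),a=r
    if w<h: w,h,a=h,w,a+90
    return np.round([cx,cy,w,h,(a+90)%180-90],1)
E
python3 - <<'E'
from h import *
c=viewer.camera("top")
x,y,w,h=160,168,72,56
u=up(c,x,y,w,h); g=u.min(2)
print("plate levels",np.percentile(g,[5,30,50,70,95]))
for b in blobs(g>135,x,y)[:14]:
    r=rect(cast(c,topx(b[2][:,0],x,y),.068)); 
    print("bright",b[0],np.round(b[1].mean(0),2),r)
# plate: dark region hull
m=(g<110).astype(np.uint8); t=max(cv2.findContours(m,0,1)[0],key=cv2.contourArea)
hull=cv2.convexHull(t)[:,0]; print("plate",rect(cast(c,topx(hull,x,y),.012)))
x,y,w,h=338,186,50,44
u=up(c,x,y,w,h); g=u.min(2); hsv=cv2.cvtColor(u,cv2.COLOR_BGR2HSV)
print(g[4,4],u[::40,::40].min(2)); np.save("u.npy",u)
t,_=cv2.threshold(g,0,255,cv2.THRESH_OTSU);print(t)
E
```

```text
plate levels [ 61.  73. 140. 171. 190.]
bright 255697.5 [195.5 195.5] [506.4 308.9 251.3 193.2  88.8]
plate [511.  321.6 202.3 154.3 -89.7]
166 [[165 172 170 171 172 171 171 171 171 172]
 [176 173 172 170 172 171 173 172 173 173]
 [173 170 142 134 146 162 172 171 171 171]
 [174 147 141 143 141 138 167 173 171 170]
 [171 122 184 150  61  97 175 172 173 173]
 [172  80  84 116 113 141 162 164 146 175]
 [172 107 145 144 142 142 162 159 160 175]
 [167 109  77  97 140 149 172 171 172 173]
 [172 172 170 173 172 170 172 171 173 171]]
147.0
```

```bash
cat > plate.py <<'E'
from h import *
def look(save=None):
    c=viewer.camera("top"); x,y,w,h=160,168,72,56
    u=up(c,x,y,w,h); g=u.min(2)
    poly=proj(c,[[.433,.22,.012],[.433,.42,.012],[.585,.42,.012],[.585,.22,.012]])
    poly=((poly-[x,y]+.5)*8).astype(int); pm=np.zeros(g.shape,np.uint8); cv2.fillPoly(pm,[poly],1)
    pm=cv2.erode(pm,np.ones((9,9)))
    for b in blobs((g>125)&(pm>0),x,y,amin=150)[:14]:
        p=topx(b[2][:,0],x,y)
        M=cv2.moments(b[2]); ce=topx([M["m10"]/M["m00"],M["m01"]/M["m00"]],x,y)
        print(int(b[0]),"px",np.round(ce,2),"z68",rect(cast(c,p,.068)),"cen",np.round(cast(c,ce,.068)[0]*1e3,1),"z12",np.round(cast(c,ce,.012)[0]*1e3,1))
    if save: cv2.imwrite(save,u)
if __name__=="__main__": look()
E
python3 plate.py
python3 - <<'E'
from h import *
c=viewer.camera("top")
x,y,w,h=338,186,50,44
u=up(c,x,y,w,h).astype(int); g=u.min(2); pink=u[...,2]-u[...,1]
print("pink pct",np.percentile(pink,[5,50,80,90,95,99]))
m=pink>9
for b in blobs(m,x,y)[:4]:
    p=topx(b[2][:,0],x,y); print("sp",b[0],np.round(b[1],1).tolist(),rect(cast(c,p,.036)))
for b in blobs(g<157,x,y)[:2]:
    p=topx(b[2][:,0],x,y); print("rest+sp",b[0],rect(cast(c,p,.038)))
for b in blobs((g>125)&(g<156)&(pink<9),x,y)[:5]:
    p=topx(b[2][:,0],x,y); print("top",b[0],np.round(b[1],1).tolist(),rect(cast(c,p,.038)))
E
```

```text
24911 px [185.95 188.82] z68 [530.2 341.1  92.8  53.2 -76.2] cen [529.5 340.8] z12 [538.8 357.6]
4742 px [189.64 204.87] z68 [472.2 326.   57.2  21.3 -88.9] cen [473.8 327.3] z12 [481.  343.5]
1482 px [204.96 205.64] z68 [470.1 275.6  21.8  14.2  88.7] cen [470.1 275.3] z12 [477.  289.5]
324 px [169.76 214.79] z68 [441.3 393.6   8.6   8.4   1.3] cen [441.4 393.8] z12 [447.2 412.7]
318 px [220.97 213.3 ] z68 [442.5 220.8   8.9   8.3  44.3] cen [442.6 220.8] z12 [448.5 232.8]
229 px [170.1  179.73] z68 [562.3 395.4   7.8   7.2  62.3] cen [562.3 395.5] z12 [572.9 414.5]
214 px [220.81 178.02] z68 [564.7 222.2   7.7   6.6  88.8] cen [564.6 222.2] z12 [575.4 234.2]
pink pct [1. 2. 3. 4. 7. 9.]
rest+sp 51229.5 [ 446.4 -259.7  143.   102.7   80. ]
top 50881.0 [[338.5, 221.4], [342.8, 192.7], [383.1, 198.7], [378.9, 227.5]] [ 446.5 -259.7  142.9  102.5   80.1]
```

```bash
cat > mv.py <<'E'
import sys,numpy as np
from scipy.spatial.transform import Rotation as R
from rig import status
def go(*targets):
    "targets (x,y,z mm, psi deg of tool y): prints delta in tool axes from now"
    o=status.get_obs(); R0=R.from_quat(o["tool_rot"]).as_matrix(); p=o["position"]
    yv=R0[:,1]; print("t",round(o["time"],2),"pos",np.round(p*1e3,1),"psi",round(np.degrees(np.arctan2(yv[1],yv[0])),2),"F",np.round(o["ft_force"],1),"w",round(o["grip_width"]*1e3,1),"gf",round(o["grip_force"],1),"q",np.round(o["q"],2))
    for x,y,z,s in targets:
        s=np.radians(s); Y=np.array([np.cos(s),np.sin(s),0]); Z=np.array([0,0,-1.]); X=np.cross(Y,Z)
        rv=R.from_matrix(R0.T@np.c_[X,Y,Z]).as_rotvec(degrees=True); d=R0.T@(np.array([x,y,z])/1e3-p)
        print((x,y,z),"rot",np.round(rv,1).tolist(),"pos",np.round(d,4).tolist(),"rows",int(np.ceil(max(np.linalg.norm(d)/.0417,np.linalg.norm(rv)/7.16))))
if __name__=="__main__": go(*[[float(v) for v in a.split(",")] for a in sys.argv[1:]])
E
python3 mv.py 531,430,120,0.7 531,430,24,0.7
```

```text
t 0.25 pos [176.6 599.2 222.1] psi 73.57 F [ 0.2 -0.7 -0.5] w 87.1 gf 0.0 q [ 1.11  0.53  1.43  0.    1.18 -0.18]
(531.0, 430.0, 120.0) rot [-0.1, 0.0, 72.9] pos [-0.3878, -0.0619, 0.102] rows 11
(531.0, 430.0, 24.0) rot [-0.1, 0.0, 72.9] pos [-0.3878, -0.0618, 0.198] rows 11
```

Request:
arm_command --delta_rot '[[0,0,72.9],[0,0,72.9],[0,0,72.9],[0,0,72.9],[0,0,72.9],[0,0,72.9],[0,0,72.9],[0,0,72.9],[0,0,72.9],[0,0,72.9],[0,0,72.9],[0,0,72.9]]' --delta_pos '[[-0.388,-0.062,0.05],[-0.388,-0.062,0.05],[-0.388,-0.062,0.05],[-0.388,-0.062,0.05],[-0.388,-0.062,0.102],[-0.388,-0.062,0.102],[-0.388,-0.062,0.102],[-0.388,-0.062,0.102],[-0.388,-0.062,0.102],[-0.388,-0.062,0.102],[-0.388,-0.062,0.102],[-0.388,-0.062,0.102]]' --gripper '[0.425,0.425,0.425,0.425,0.425,0.425,0.425,0.425,0.425,0.425,0.425,0.425]'

```text
time: 1.25
position: [0.5327, 0.4285, 0.1191]
tool_rot: [0.704, 0.71, -0.001, -0.0]
ft_force: [-0.2, 0.1, -0.1]
grip_width: 0.0258
grip_force: 0.0
```

```bash
python3 mv.py 531,425,120,0.7 531,425,24,0.7
python3 - <<'E'
from h import *
c=viewer.camera("scene");d=viewer.camera("top")
a=cv2.resize(c["pixels"][90:260,80:360],(800,486));b=cv2.resize(d["pixels"][150:280,150:330],(800,578))
cv2.imwrite("pics/s1.png",a);cv2.imwrite("pics/t1.png",b)
E
```

```text
t 1.25 pos [532.7 428.5 119.1] psi 0.47 F [-0.2  0.1 -0.1] w 25.8 gf 0.0 q [0.51 0.72 1.36 0.   1.06 0.51]
(531.0, 425.0, 120.0) rot [-0.1, 0.0, -0.2] pos [-0.0035, -0.0018, -0.0009] rows 1
(531.0, 425.0, 24.0) rot [-0.1, 0.0, -0.2] pos [-0.0034, -0.0016, 0.0951] rows 3
```

View pics/s1.png

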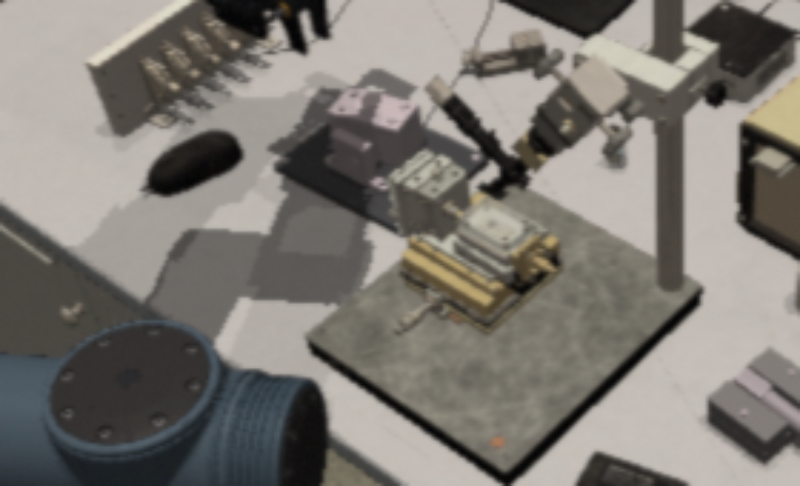

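The scene crop shows the block and post on the plate at crop px (365,130) and the micropositioner stage right of the plate at (430,190). The fingers are at the top edge, near (300,20). Next is the wide top view, to check arm clearance.

View pics/t1.png

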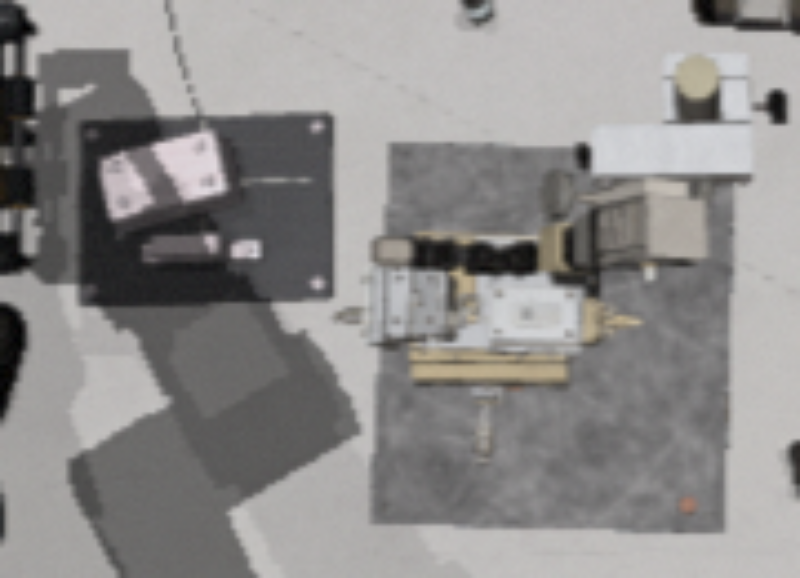

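The arm's body lies well left in the top view, so the block stays visible at crop px (165,175) and the right side is clear down to crop column 335. I'll lower beside the left face and push it squarely.

Request:
arm_command --delta_rot '[[0,0,-0.2],[0,0,-0.2],[0,0,-0.2],[0,0,-0.2],[0,0,-0.2],[0,0,-0.2],[0,0,-0.2],[0,0,-0.2],[0,0,-0.2],[0,0,-0.2],[0,0,-0.2],[0,0,-0.2]]' --delta_pos '[[-0.0035,-0.0017,0.035],[-0.0035,-0.0017,0.065],[-0.0035,-0.0017,0.095],[-0.0035,-0.0017,0.095],[-0.012,-0.0017,0.095],[-0.02,-0.0017,0.095],[-0.025,-0.0017,0.095],[-0.03,-0.0017,0.095],[-0.034,-0.0017,0.095],[-0.038,-0.0017,0.095],[-0.042,-0.0017,0.095],[-0.044,-0.0017,0.095]]' --gripper '[0.425,0.425,0.425,0.425,0.425,0.425,0.425,0.425,0.425,0.425,0.425,0.425]'

```text
time: 2.35
position: [0.5308, 0.3867, 0.0267]
tool_rot: [0.702, 0.712, 0.001, -0.0]
ft_force: [-0.6, 4.7, 2.7]
grip_width: 0.0249
grip_force: 2.4
```

```bash
python3 mv.py 531,376,24,0.7; python3 plate.py
python3 - <<'E'
from h import *
cs=viewer.camera("scene");ct=viewer.camera("top")
def tri(a,b):
    A=[];B=[]
    for c,p in((ct,a),(cs,b)):
        d=c["pose"][:3,:3]@[(p[0]-c["cx"])/c["fx"],(p[1]-c["cy"])/c["fy"],1]; d/=np.linalg.norm(d)
        P=np.eye(3)-np.outer(d,d);A.append(P);B.append(P@c["pose"][:3,3])
    return np.round(np.linalg.lstsq(np.vstack(A),np.hstack(B),rcond=None)[0],3)
print(tri((239,206.3),(232.3,121.5)),tri((233.8,210.8),(217.2,152.3)))
E
```

```text
t 2.35 pos [530.8 386.7  26.7] psi 0.82 F [-0.6  4.7  2.7] w 24.9 gf 2.4 q [0.46 0.82 1.48 0.   0.85 0.44]
(531.0, 376.0, 24.0) rot [0.1, -0.1, 0.1] pos [-0.0107, 0.0, 0.0026] rows 1
5320 px [198.14 184.8 ] z68 [539.6 300.7  51.6  25.5  15.7] cen [542.6 299.5] z12 [552.5 314.6]
4171 px [187.6  191.68] z68 [519.8 336.8  35.3  29.7 -64.4] cen [519.5 335. ] z12 [528.4 351.6]
356 px [221.13 213.2 ] z68 [443.  220.1   9.8   8.3  44.3] cen [443.  220.3] z12 [448.8 232.2]
301 px [220.81 178.01] z68 [564.6 222.3   9.5   7.5 -63.8] cen [564.6 222.2] z12 [575.4 234.2]
248 px [211.38 190.01] z68 [523.6 254.1  17.5   3.   88.8] cen [523.5 254.1] z12 [532.6 267.4]
[0.442 0.132 0.243] [0.431 0.181 0.118]
```

Request:
arm_command --delta_rot '[[0,0,0],[0,0,0],[0,0,0],[0,0,0],[0,0,0],[0,0,0],[0,0,0],[0,0,0],[0,0,0],[0,0,0],[0,0,0],[0,0,0]]' --delta_pos '[[-0.003,0,0],[-0.006,0,0],[-0.009,0,0],[-0.012,0,0],[-0.012,0,0],[0.01,0,0],[0.03,0,0],[0.04,0,-0.03],[0.04,0,-0.07],[0.08,0,-0.095],[0.11,0,-0.1],[0.11,0,-0.1]]' --gripper '[0.425,0.425,0.425,0.425,0.425,0.425,0.425,0.425,0.425,0.425,0.425,0.425]'

```text
time: 3.5
position: [0.5298, 0.502, 0.129]
tool_rot: [0.701, 0.714, 0.005, 0.0]
ft_force: [1.0, 0.9, 0.3]
grip_width: 0.0248
grip_force: 0.0
```

```bash
python3 plate.py; python3 mv.py 531,255,125,0.7
```

```text
25405 px [191.98 188.42] z68 [531.1 320.7  93.6  53.9 -71.7] cen [530.4 320.3] z12 [539.8 336.3]
4497 px [190.46 204.67] z68 [472.5 324.5  55.1  21.2 -88.5] cen [474.5 324.5] z12 [481.6 340.7]
1584 px [204.97 205.62] z68 [470.3 275.6  22.7  14.6  88.7] cen [470.1 275.3] z12 [477.1 289.5]
388 px [220.98 213.27] z68 [442.7 220.8   9.8   9.2  44.3] cen [442.7 220.8] z12 [448.6 232.7]
281 px [170.14 179.76] z68 [562.2 395.2   8.6   7.4  88.8] cen [562.2 395.3] z12 [572.8 414.3]
270 px [220.82 178.02] z68 [564.6 222.3   9.1   7.1 -63.8] cen [564.6 222.1] z12 [575.4 234.2]
t 3.55 pos [528.6 498.3 126.7] psi 1.07 F [ 0.5 -0.2 -0.2] w 24.8 gf 0.0 q [ 0.6   0.77  1.23 -0.    1.14  0.58]
(531.0, 255.0, 125.0) rot [0.2, -0.0, 0.4] pos [-0.2433, -0.0022, 0.0015] rows 6
```

The corner slipped into the gap between the fingers, and the yaw grew to 18°, so I'll use closed fingers from here on. Next is a tap on the right face at its near corner, which turns the block back.

Request:
arm_command --delta_rot '[[0,0,0.4],[0,0,0.4],[0,0,0.4],[0,0,0.4],[0,0,0.4],[0,0,0.4],[0,0,0.4],[0,0,0.4],[0,0,0.4],[0,0,0.4]]' --delta_pos '[[-0.258,-0.0215,0],[-0.258,-0.0215,0],[-0.258,-0.0215,0],[-0.258,-0.0215,0],[-0.258,-0.0215,0],[-0.258,-0.0215,0],[-0.258,-0.0215,0],[-0.258,-0.0215,0.04],[-0.258,-0.0215,0.08],[-0.258,-0.0215,0.1]]' --gripper '[1,1,1,1,1,1,1,1,1,1]'

```text
time: 4.38
position: [0.5075, 0.2352, 0.0217]
tool_rot: [0.705, 0.71, -0.004, -0.002]
ft_force: [-0.9, -0.5, -1.4]
grip_width: 0.0003
grip_force: 0.0
```

```bash
python3 mv.py 512,277,26,0.7
```

```text
t 4.38 pos [507.5 235.2  21.7] psi 0.39 F [-0.9 -0.5 -1.4] w 0.3 gf 0.0 q [ 0.23  0.75  1.73 -0.    0.67  0.23]
(512.0, 277.0, 26.0) rot [-0.5, 0.2, -0.3] pos [0.0418, 0.0047, -0.0045] rows 2
```

Request:
arm_command --delta_rot '[[0,0,0],[0,0,0],[0,0,0],[0,0,0],[0,0,0],[0,0,0],[0,0,0],[0,0,0],[0,0,0],[0,0,0],[0,0,0],[0,0,0]]' --delta_pos '[[0.01,0.003,-0.002],[0.018,0.003,-0.002],[0.023,0.003,-0.002],[0.027,0.003,-0.002],[0.031,0.003,-0.002],[0.035,0.003,-0.002],[0.039,0.003,-0.002],[0.039,0.003,-0.002],[0.02,0.003,-0.002],[0.005,0.003,-0.03],[0.005,0.003,-0.065],[0.005,0.003,-0.1]]' --gripper '[1,1,1,1,1,1,1,1,1,1,1,1]'

```text
time: 5.38
position: [0.5135, 0.2424, 0.126]
tool_rot: [0.705, 0.709, -0.001, -0.001]
ft_force: [1.0, 0.0, 0.0]
grip_width: 0.0002
grip_force: 0.0
```

Request:
arm_command --delta_rot '[[0,0,0],[0,0,0],[0,0,0],[0,0,0],[0,0,0],[0,0,0],[0,0,0]]' --delta_pos '[[0.25,0.03,0],[0.25,0.03,0],[0.25,0.03,0],[0.25,0.03,0],[0.25,0.03,0],[0.25,0.03,0],[0.25,0.03,0]]' --gripper '[1,1,1,1,1,1,1]'

```text
time: 5.97
position: [0.5421, 0.5021, 0.1262]
tool_rot: [0.702, 0.712, 0.005, -0.001]
ft_force: [1.2, 0.9, 0.0]
grip_width: 0.0005
grip_force: 0.0
```

```bash
python3 plate.py|head -3; python3 mv.py 545,425,125,0.7
```

```text
25095 px [186.8  187.67] z68 [534.  338.4  92.4  53.6 -74.6] cen [533.4 338. ] z12 [542.9 354.7]
4279 px [190.79 204.5 ] z68 [475.4 324.   53.8  16.7 -88.9] cen [475.  323.4] z12 [482.2 339.5]
1577 px [204.97 205.63] z68 [470.3 275.6  22.7  14.6  88.7] cen [470.1 275.3] z12 [477.1 289.4]
t 6.02 pos [541.5 498.4 125.7] psi 0.74 F [-0.4 -1.2 -0.7] w 0.6 gf 0.0 q [0.59 0.78 1.2  0.   1.15 0.58]
(545.0, 425.0, 125.0) rot [0.2, -0.2, 0.0] pos [-0.0735, 0.0025, 0.0004] rows 2
```

Request:
arm_command --delta_rot '[[0,0,0],[0,0,0],[0,0,0],[0,0,0],[0,0,0],[0,0,0],[0,0,0],[0,0,0]]' --delta_pos '[[-0.04,-0.0165,0],[-0.07,-0.0165,0],[-0.078,-0.0165,0.03],[-0.078,-0.0165,0.06],[-0.078,-0.0165,0.09],[-0.078,-0.0165,0.1],[-0.078,-0.0165,0.1],[-0.078,-0.0165,0.1]]' --gripper '[1,1,1,1,1,1,1,1]'

```text
time: 6.68
position: [0.5261, 0.4147, 0.0258]
tool_rot: [0.704, 0.71, -0.0, -0.0]
ft_force: [0.6, -0.8, 0.1]
grip_width: 0.0006
grip_force: 0.0
```

```bash
python3 mv.py 526,374,25,0.7
```

```text
t 6.68 pos [526.1 414.7  25.8] psi 0.43 F [ 0.6 -0.8  0.1] w 0.6 gf 0.0 q [0.5  0.83 1.44 0.   0.87 0.49]
(526.0, 374.0, 25.0) rot [-0.0, 0.0, -0.3] pos [-0.0407, -0.0004, 0.0008] rows 1
```

Request:
arm_command --delta_rot '[[0,0,-0.3],[0,0,-0.3],[0,0,-0.3],[0,0,-0.3],[0,0,-0.3],[0,0,-0.3],[0,0,-0.3],[0,0,-0.3],[0,0,-0.3],[0,0,-0.3],[0,0,-0.3],[0,0,-0.3]]' --delta_pos '[[-0.01,0,0],[-0.018,0,0],[-0.022,0,0],[-0.026,0,0],[-0.029,0,0],[-0.032,0,0],[-0.035,0,0],[-0.0375,0,0],[-0.04,0,0],[-0.042,0,0],[-0.042,0,0],[-0.042,0,0]]' --gripper '[1,1,1,1,1,1,1,1,1,1,1,1]'

```text
time: 7.68
position: [0.526, 0.3725, 0.0252]
tool_rot: [0.702, 0.712, -0.001, -0.0]
ft_force: [-0.1, 2.3, 0.6]
grip_width: 0.0005
grip_force: 0.9
```

Request:
arm_command --delta_rot '[[0,0,0],[0,0,0],[0,0,0],[0,0,0],[0,0,0],[0,0,0],[0,0,0]]' --delta_pos '[[0.015,0,0],[0.04,0,0],[0.055,0,-0.03],[0.07,0,-0.07],[0.1,0,-0.1],[0.12,0,-0.1],[0.12,0,-0.1]]' --gripper '[1,1,1,1,1,1,1]'

```text
time: 8.27
position: [0.5251, 0.4987, 0.1286]
tool_rot: [0.701, 0.713, 0.004, 0.0]
ft_force: [0.2, 0.0, -0.4]
grip_width: 0.0002
grip_force: 0.0
```

```bash
python3 plate.py|head -3; python3 mv.py 531,245,125,0.7
```

```text
25395 px [193.86 188.51] z68 [531.  314.5  94.1  54.  -79. ] cen [530.  313.9] z12 [539.4 329.6]
4268 px [190.76 204.48] z68 [475.2 324.6  55.1  16.2 -89. ] cen [475.1 323.5] z12 [482.3 339.6]
1584 px [204.96 205.63] z68 [470.3 275.6  22.7  14.6  88.7] cen [470.1 275.3] z12 [477.1 289.5]
t 8.32 pos [523.9 495.5 126.2] psi 0.95 F [-0.9 -0.5 -0.3] w 0.4 gf 0.0 q [ 0.6   0.76  1.25 -0.    1.13  0.59]
(531.0, 245.0, 125.0) rot [0.1, -0.0, 0.2] pos [-0.2506, 0.003, 0.0011] rows 7
```

The flat pushes turn the block little, because friction at the corner cancels the lever. I'll drag sideways as well, tapping the right face near its near corner while moving towards the robot.

Request:
arm_command --delta_rot '[[0,0,0.2],[0,0,0.2],[0,0,0.2],[0,0,0.2],[0,0,0.2],[0,0,0.2],[0,0,0.2],[0,0,0.2],[0,0,0.2],[0,0,0.2],[0,0,0.2],[0,0,0.2]]' --delta_pos '[[-0.253,-0.01,0],[-0.253,-0.01,0],[-0.253,-0.01,0],[-0.253,-0.01,0],[-0.253,-0.01,0],[-0.253,-0.01,0],[-0.253,-0.01,0],[-0.253,-0.01,0.04],[-0.253,-0.01,0.08],[-0.253,-0.01,0.1],[-0.253,-0.01,0.1],[-0.253,-0.01,0.1]]' --gripper '[1,1,1,1,1,1,1,1,1,1,1,1]'

```text
time: 9.32
position: [0.516, 0.2392, 0.0237]
tool_rot: [0.704, 0.711, -0.003, -0.001]
ft_force: [0.9, -0.2, 1.1]
grip_width: 0.0008
grip_force: 0.0
```

Request:
arm_command --delta_rot '[[0,0,0],[0,0,0],[0,0,0],[0,0,0],[0,0,0],[0,0,0],[0,0,0],[0,0,0],[0,0,0],[0,0,0],[0,0,0],[0,0,0]]' --delta_pos '[[0.007,0,0],[0.012,0,0],[0.015,-0.003,0],[0.018,-0.006,0],[0.021,-0.009,0],[0.024,-0.012,0],[0.024,-0.012,0],[0.01,-0.012,0],[0,-0.01,-0.02],[0,-0.01,-0.06],[0,-0.01,-0.1],[0,0,-0.1]]' --gripper '[1,1,1,1,1,1,1,1,1,1,1,1]'

```text
time: 10.32
position: [0.5204, 0.24, 0.1318]
tool_rot: [0.704, 0.711, 0.004, 0.002]
ft_force: [-0.0, 0.8, 0.3]
grip_width: 0.0009
grip_force: 0.0
```

Request:
arm_command --delta_rot '[[0,0,0],[0,0,0],[0,0,0],[0,0,0],[0,0,0],[0,0,0],[0,0,0],[0,0,0]]' --delta_pos '[[0.25,0.03,0],[0.25,0.03,0],[0.25,0.03,0],[0.25,0.03,0],[0.25,0.03,0],[0.25,0.03,0],[0.25,0.03,0],[0.25,0.03,0]]' --gripper '[1,1,1,1,1,1,1,1]'

```text
time: 10.98
position: [0.545, 0.4917, 0.124]
tool_rot: [0.702, 0.712, -0.0, -0.0]
ft_force: [-1.0, -0.3, -0.3]
grip_width: 0.0005
grip_force: 0.0
```

```bash
python3 plate.py|head -3; python3 mv.py 545,425,125,0.7
```

```text
25262 px [192.04 189.32] z68 [528.9 320.4  93.1  54.8  89.3] cen [527.3 320. ] z12 [536.6 336. ]
4190 px [190.96 204.47] z68 [475.2 323.3  52.5  16.3 -89.2] cen [475.1 322.8] z12 [482.3 338.9]
1591 px [204.97 205.62] z68 [470.3 275.6  22.7  14.6  88.7] cen [470.1 275.3] z12 [477.1 289.4]
t 11.03 pos [544.9 489.6 124. ] psi 0.65 F [ 0.9 -1.1  0.3] w 0.1 gf 0.0 q [ 0.58  0.78  1.21 -0.    1.16  0.57]
(545.0, 425.0, 125.0) rot [-0.1, 0.1, -0.1] pos [-0.0646, -0.0006, -0.0009] rows 2
```

Request:
arm_command --delta_rot '[[0,0,-0.1],[0,0,-0.1],[0,0,-0.1],[0,0,-0.1],[0,0,-0.1],[0,0,-0.1],[0,0,-0.1],[0,0,-0.1],[0,0,-0.1]]' --delta_pos '[[-0.04,-0.018,0],[-0.07,-0.018,0],[-0.08,-0.018,0.03],[-0.09,-0.018,0.06],[-0.095,-0.018,0.09],[-0.095,-0.018,0.1],[-0.095,-0.018,0.1],[-0.095,-0.018,0.1],[-0.095,-0.018,0.1]]' --gripper '[1,1,1,1,1,1,1,1,1]'

```text
time: 11.78
position: [0.53, 0.3955, 0.0273]
tool_rot: [0.703, 0.711, 0.002, 0.0]
ft_force: [0.6, 0.4, 0.2]
grip_width: 0.0006
grip_force: 0.0
```

Request:
arm_command --delta_rot '[[0,0,0],[0,0,0],[0,0,0],[0,0,0],[0,0,0],[0,0,0],[0,0,0],[0,0,0],[0,0,0],[0,0,0],[0,0,0],[0,0,0]]' --delta_pos '[[-0.008,0,0],[-0.014,0,0],[-0.017,0,0],[-0.019,0,0],[-0.021,0,0],[-0.0225,0,0],[-0.0235,0,0],[-0.0235,0,0],[-0.01,0,0],[0.01,0,0],[0.02,0,-0.06],[0.02,0,-0.1]]' --gripper '[1,1,1,1,1,1,1,1,1,1,1,1]'

```text
time: 12.78
position: [0.5247, 0.4137, 0.1032]
tool_rot: [0.702, 0.712, -0.006, -0.001]
ft_force: [1.4, 1.2, -0.1]
grip_width: 0.0004
grip_force: 0.0
```

Request:
arm_command --delta_rot '[[0,0,0],[0,0,0],[0,0,0],[0,0,0]]' --delta_pos '[[0.04,0,0],[0.08,0,0],[0.08,0,0],[0.08,0,0]]' --gripper '[1,1,1,1]'

```text
time: 13.12
position: [0.5261, 0.496, 0.1074]
tool_rot: [0.702, 0.713, -0.001, 0.0]
ft_force: [0.1, 0.7, 0.3]
grip_width: 0.0004
grip_force: 0.0
```

```bash
python3 plate.py|head -3; python3 mv.py 529,250,125,0.7
```

```text
25480 px [193.41 189.14] z68 [528.9 316.7  94.9  53.8 -89.5] cen [527.9 315.4] z12 [537.1 331.1]
4216 px [190.9  204.46] z68 [475.2 323.5  52.9  16.3 -89.2] cen [475.2 323. ] z12 [482.3 339.1]
1588 px [204.97 205.63] z68 [470.3 275.6  22.7  14.6  88.7] cen [470.1 275.3] z12 [477.1 289.4]
t 13.17 pos [526.  494.3 106.9] psi 0.81 F [-0.5  0.1  0.8] w 0.3 gf 0.0 q [ 0.6   0.78  1.25 -0.    1.11  0.59]
(529.0, 250.0, 125.0) rot [-0.1, 0.2, 0.1] pos [-0.2443, -0.0005, -0.0174] rows 6
```

Request:
arm_command --delta_rot '[[0,0,0.1],[0,0,0.1],[0,0,0.1],[0,0,0.1],[0,0,0.1],[0,0,0.1],[0,0,0.1],[0,0,0.1],[0,0,0.1],[0,0,0.1],[0,0,0.1],[0,0,0.1]]' --delta_pos '[[-0.04,-0.0015,-0.018],[-0.248,-0.0015,-0.018],[-0.248,-0.0015,-0.018],[-0.248,-0.0015,-0.018],[-0.248,-0.0015,-0.018],[-0.248,-0.0015,-0.018],[-0.248,-0.0015,-0.018],[-0.248,-0.0015,0.02],[-0.248,-0.0015,0.06],[-0.248,-0.0015,0.082],[-0.248,-0.0015,0.082],[-0.248,-0.0015,0.082]]' --gripper '[1,1,1,1,1,1,1,1,1,1,1,1]'

```text
time: 14.17
position: [0.5273, 0.2451, 0.0249]
tool_rot: [0.704, 0.71, -0.002, -0.001]
ft_force: [0.2, -0.2, -0.0]
grip_width: 0.0004
grip_force: 0.0
```

Request:
arm_command --delta_rot '[[0,0,0],[0,0,0],[0,0,0]]' --delta_pos '[[0.005,0,0],[0.005,0,0],[0.005,0,0]]' --gripper '[1,1,1]'

```text
time: 14.42
position: [0.53, 0.2519, 0.0281]
tool_rot: [0.703, 0.711, 0.002, 0.001]
ft_force: [0.6, 0.8, 0.3]
grip_width: 0.0005
grip_force: 0.0
```

```bash
python3 mv.py 528,268.7,25,0.7
```

```text
t 14.42 pos [530.  251.9  28.1] psi 0.61 F [0.6 0.8 0.3] w 0.5 gf 0.0 q [ 0.25  0.75  1.67 -0.    0.72  0.24]
(528.0, 268.7, 25.0) rot [0.2, -0.0, -0.1] pos [0.0168, -0.0019, 0.0031] rows 1
```

Request:
arm_command --delta_rot '[[0,0,0],[0,0,0],[0,0,0],[0,0,0],[0,0,0],[0,0,0],[0,0,0],[0,0,0],[0,0,0],[0,0,0]]' --delta_pos '[[0.005,0,0],[0.008,0,0],[0.01,0,0],[0.012,0,0],[0.014,0,0],[0.0155,0,0],[0.0165,0,0],[0.017,0,0],[0.017,0,0],[0.017,0,0]]' --gripper '[1,1,1,1,1,1,1,1,1,1]'

```text
time: 15.25
position: [0.5286, 0.2681, 0.0262]
tool_rot: [0.704, 0.711, -0.0, -0.0]
ft_force: [0.5, -3.2, 1.6]
grip_width: 0.0005
grip_force: 1.6
```

Request:
arm_command --delta_rot '[[0,0,0],[0,0,0],[0,0,0],[0,0,0],[0,0,0],[0,0,0],[0,0,0]]' --delta_pos '[[-0.01,0,0],[-0.02,0,-0.02],[-0.02,0,-0.06],[-0.02,-0.02,-0.1],[-0.02,-0.1,-0.2],[-0.02,-0.12,-0.25],[-0.02,-0.12,-0.25]]' --gripper '[1,1,1,1,1,1,1]'

```text
time: 15.83
position: [0.4381, 0.247, 0.2275]
tool_rot: [0.704, 0.71, -0.0, -0.001]
ft_force: [0.4, 0.2, 0.3]
grip_width: 0.0001
grip_force: 0.0
```

```bash
python3 -c "
import plate;plate.look('pics/p2.png')"; python3 mv.py
```

```text
2148 px [195.77 187.09] z68 [5.313e+02 3.098e+02 3.970e+01 1.670e+01 1.000e-01] cen [534.8 307.4] z12 [544.4 322.9]
1118 px [201.53 188.54] z68 [530.8 287.6  38.6   6.8   0.8] cen [529.3 287.7] z12 [538.7 302.4]
292 px [220.8  178.01] z68 [564.7 222.2   9.4   7.4  88.8] cen [564.6 222.2] z12 [575.4 234.2]
t 15.88 pos [436.5 248.2 233.8] psi 0.63 F [-2.5 -0.1  2.4] w 0.6 gf 0.0 q [0.29 0.35 1.73 0.   1.06 0.28]
```

View pics/p2.png

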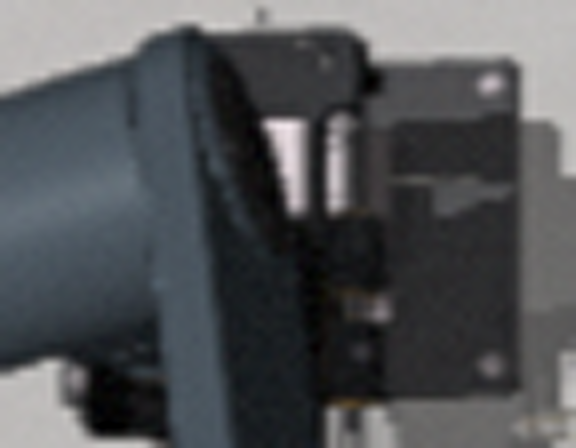

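The arm hides the block here: only slivers of its top show at about px (285,165) and (340,165). I'll move away over the bench towards the rest and measure both from there.

```bash
python3 - <<'E'
from h import *
cs=viewer.camera("scene");ct=viewer.camera("top")
def tri(a,b):
    A=[];B=[]
    for c,p in((ct,a),(cs,b)):
        d=c["pose"][:3,:3]@[(p[0]-c["cx"])/c["fx"],(p[1]-c["cy"])/c["fy"],1]; d/=np.linalg.norm(d)
        P=np.eye(3)-np.outer(d,d);A.append(P);B.append(P@c["pose"][:3,3])
    return np.round(np.linalg.lstsq(np.vstack(A),np.hstack(B),rcond=None)[0],3)
print("column",tri((307,167),(314,85)))
E
python3 mv.py 430,240,390,0 430,-180,330,-5
```

```text
column [ 0.528 -0.076  0.39 ]
t 15.98 pos [439.9 248.  229.4] psi 0.62 F [1.1 0.6 0.2] w 0.5 gf 0.0 q [0.29 0.35 1.73 0.   1.06 0.28]
(430.0, 240.0, 390.0) rot [0.3, -0.2, 0.6] pos [-0.0074, -0.0091, -0.1607] rows 4
(430.0, -180.0, 330.0) rot [0.3, -0.2, 5.6] pos [-0.4275, -0.0139, -0.1018] rows 11
```

Request:
arm_command --delta_rot '[[0,0,0.6],[0,0,0.6],[0,0,0.6],[0,0,0.6],[0,0,0.6],[0,0,0.6],[0,0,0.6],[0,0,0.6],[0,0,0.6],[0,0,0.6],[0,0,0.6],[0,0,0.6]]' --delta_pos '[[0,-0.03,-0.04],[0,-0.03,-0.08],[0,-0.03,-0.12],[0,-0.03,-0.16],[-0.428,-0.03,-0.18],[-0.428,-0.03,-0.18],[-0.428,-0.03,-0.18],[-0.428,-0.03,-0.18],[-0.428,-0.03,-0.18],[-0.428,-0.03,-0.18],[-0.428,-0.03,-0.18],[-0.428,-0.03,-0.18]]' --gripper '[1,1,1,1,1,1,1,1,1,1,1,1]'

```text
time: 16.98
position: [0.4132, -0.0882, 0.4005]
tool_rot: [0.707, 0.707, 0.0, -0.001]
ft_force: [0.9, 0.6, -0.5]
grip_width: 0.0004
grip_force: 0.0
```

```bash
cat > rest.py <<'E'
from h import *
def look(save=None):
    c=viewer.camera("top"); x,y,w,h=338,186,60,50
    u=up(c,x,y,w,h); g=u.astype(int); mn=g.min(2); pk=g[...,2]-g[...,1]
    if save: cv2.imwrite(save,u)
    return c,u,mn,pk
if __name__=="__main__":
    c,u,mn,pk=look("pics/r0.png")
    # rest screws (bright small spots, z=38) from first crop guess + local centroid
    t=cv2.cvtColor(u,cv2.COLOR_BGR2LAB)[...,1].astype(int)-128
    print("a*",np.percentile(t,[5,50,80,90,95,97,99]))
    m=(t>=np.percentile(t,50)+3); m=cv2.morphologyEx(m.astype(np.uint8),cv2.MORPH_OPEN,np.ones((5,5)))
    for b in blobs(m,338,186)[:5]:
        p=topx(b[2][:,0],338,186); print(b[0],np.round(b[1],1).tolist(),rect(cast(c,p,.033)))
E
python3 mv.py; python3 plate.py|head -8; python3 rest.py
```

```text
t 16.98 pos [413.2 -88.2 400.5] psi -0.06 F [ 0.9  0.6 -0.5] w 0.4 gf 0.0 q [-0.48  0.05  1.63  0.    1.47 -0.48]
25365 px [191.02 189.27] z68 [528.6 323.7  92.8  54.2 -89.5] cen [527.6 323.5] z12 [536.9 339.6]
5080 px [189.64 204.88] z68 [472.5 326.   58.2  21.9 -88.2] cen [473.8 327.3] z12 [480.9 343.6]
1581 px [204.97 205.62] z68 [470.3 275.6  22.7  14.6  88.7] cen [470.1 275.3] z12 [477.1 289.4]
394 px [169.72 214.81] z68 [441.3 394.1   9.4   9.3   1.3] cen [441.3 394. ] z12 [447.1 412.9]
385 px [220.99 213.28] z68 [442.6 220.7   9.5   9.2  44.3] cen [442.7 220.7] z12 [448.6 232.7]
272 px [170.13 179.76] z68 [562.2 395.2   8.5   7.4  88.8] cen [562.1 395.4] z12 [572.8 414.4]
271 px [220.81 178.01] z68 [564.6 222.3   8.4   7.7 -46. ] cen [564.6 222.2] z12 [575.4 234.2]
a* [-2.  1.  1.  1.  3.  4.  4.]
1685.5 [[363.0, 211.4], [363.4, 208.3], [377.3, 209.9], [376.9, 213.1]] [ 444.  -293.2   49.    11.4   82. ]
1407.0 [[345.5, 207.3], [353.6, 204.7], [355.0, 209.0], [346.8, 211.6]] [ 454.4 -223.6   30.1   15.6  -73.5]
572.5 [[356.9, 209.8], [357.1, 207.1], [363.2, 207.6], [362.9, 210.3]] [ 451.7 -258.    21.3    9.6   83.9]
312.0 [[352.2, 208.8], [356.6, 208.8], [356.6, 210.3], [352.2, 210.3]] [ 449.1 -238.    15.4    5.3   88.7]
115.5 [[354.9, 207.1], [356.6, 207.1], [356.6, 208.6], [354.9, 208.6]] [ 455.2 -243.     5.8    5.3   88.7]
```

View pics/r0.png

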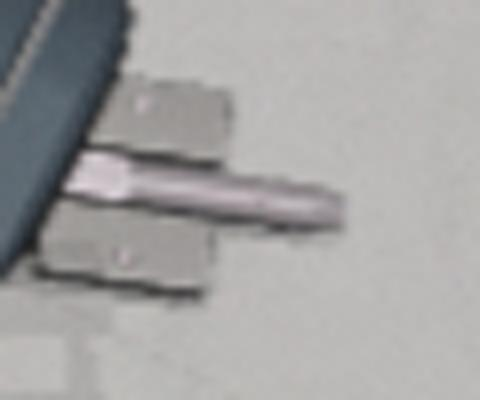

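The rest crop shows the spindle with its head at crop (97,175), the rest's front face at about x=222, and its tip at (343,208). The axis slopes about 8° downwards. The block now reads y=323.7 with yaw 0.5°, against a target of about 324 with 0.7°, so it is aligned.

Run:
```python
from h import *
import mv
c=viewer.camera("top")
p=cast(c,topx([[97,175],[222,195],[285,203],[343,209]],338,186),.028)*1e3; print(np.round(p,1))
d=p[3]-p[0]; print(np.degrees(np.arctan2(d[1],d[0])),np.hypot(*d))
g=p[2]; mv.go((g[0],g[1],150,-9.5),(g[0],g[1],21,-9.5))
```

```text
[[ 457.5 -222.3]
 [ 447.5 -277.1]
 [ 443.3 -304.7]
 [ 440.1 -330.2]]
-99.18170125219645 109.32745206355362
t 17.13 pos [413.7 -89.2 400.3] psi -0.43 F [-0.2  0.8  0.9] w 0.6 gf 0.0 q [-0.48  0.05  1.62  0.    1.47 -0.47]
(np.float64(443.29628955479313), np.float64(-304.722706838695), 150) rot [-0.1, -0.1, 9.1] pos [-0.2157, 0.0317, 0.2499] rows 8
(np.float64(443.29628955479313), np.float64(-304.722706838695), 21) rot [-0.1, -0.1, 9.1] pos [-0.2159, 0.032, 0.3789] rows 11
```

Request:
arm_command --delta_rot '[[0,0,9.1],[0,0,9.1],[0,0,9.1],[0,0,9.1],[0,0,9.1],[0,0,9.1],[0,0,9.1],[0,0,9.1],[0,0,9.1],[0,0,9.1],[0,0,9.1],[0,0,9.1]]' --delta_pos '[[-0.216,0.032,0.05],[-0.216,0.032,0.1],[-0.216,0.032,0.15],[-0.216,0.032,0.2],[-0.216,0.032,0.25],[-0.216,0.032,0.28],[-0.216,0.032,0.3],[-0.216,0.032,0.3],[-0.216,0.032,0.3],[-0.216,0.032,0.3],[-0.216,0.032,0.3],[-0.216,0.032,0.3]]' --gripper '[-0.15,-0.15,-0.15,-0.15,-0.15,-0.15,-0.15,-0.15,-0.15,-0.15,-0.15,-0.15]'

```text
time: 18.13
position: [0.4449, -0.3001, 0.1001]
tool_rot: [0.761, 0.649, 0.0, -0.002]
ft_force: [0.2, 1.1, 0.5]
grip_width: 0.0495
grip_force: 0.0
```

```bash
python3 mv.py 443.5,-304,21,-9.3
python3 - <<'E'
from h import *
c=viewer.camera("scene")["pixels"]
cv2.imwrite("pics/s3.png",cv2.resize(c[170:300,290:450],(800,650))[:600])
E
```

```text
t 18.13 pos [ 444.9 -300.1  100.1] psi -9.1 F [0.2 1.1 0.5] w 49.5 gf 0.0 q [-0.8   0.59  1.76  0.    0.8  -0.64]
(443.5, -304.0, 21.0) rot [-0.2, -0.2, 0.2] pos [-0.0043, -0.0005, 0.0791] rows 2
```

View pics/s3.png

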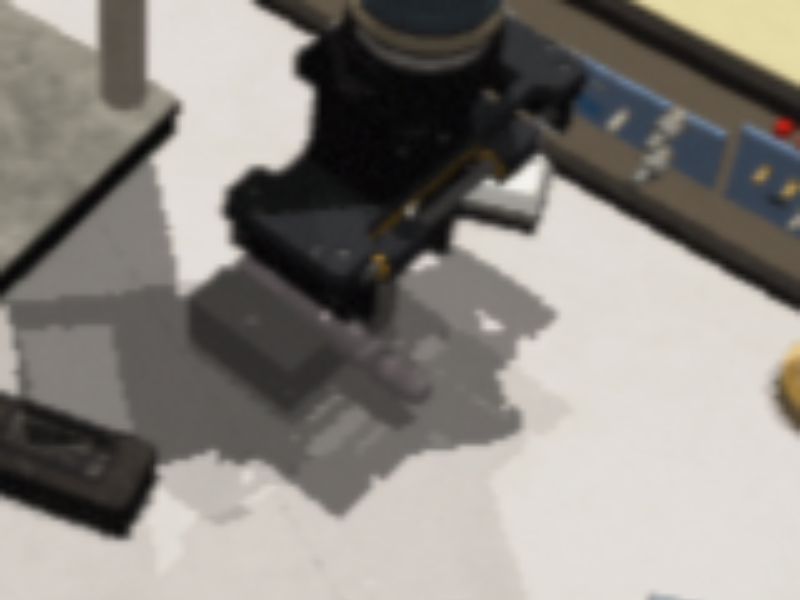

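The scene crop shows the gripper over the spindle's free end at (390,360), with the bottle, the pale box and the tape clear of it. I'll descend and grip.

Request:
arm_command --delta_rot '[[0,0,0],[0,0,0],[0,0,0],[0,0,0],[0,0,0],[0,0,0],[0,0,0],[0,0,0],[0,0,0],[0,0,0]]' --delta_pos '[[-0.001,0,0.03],[-0.001,0,0.06],[-0.001,0,0.079],[-0.001,0,0.079],[-0.001,0,0.079],[-0.001,0,0.079],[-0.001,0,0.079],[-0.001,0,0.079],[-0.001,0,0.079],[-0.001,0,0.079]]' --gripper '[-0.15,-0.15,-0.15,-0.15,1,1,1,1,1,1]' --grip_force 35

```text
time: 19.02
position: [0.4452, -0.3033, 0.0237]
tool_rot: [0.761, 0.649, -0.0, 0.001]
ft_force: [-1.7, -0.6, 2.0]
grip_width: 0.0181
grip_force: 35.0
```

```bash
python3 mv.py 443.5,-304,21,-9.3
```

```text
t 19.02 pos [ 445.2 -303.3   23.7] psi -9.12 F [-1.7 -0.6  2. ] w 18.1 gf 35.0 q [-0.81  0.73  1.79 -0.    0.62 -0.65]
(443.5, -304.0, 21.0) rot [0.1, 0.1, 0.2] pos [-0.001, -0.0015, 0.0027] rows 1
```

Request:
arm_command --delta_rot '[[0,0,0],[0,0,0],[0,0,0],[0,0,0],[0,0,0],[0,0,0],[0,0,0],[0,0,0],[0,0,0],[0,0,0]]' --delta_pos '[[-0.005,0,-0.001],[-0.015,0,-0.002],[-0.025,0,-0.002],[-0.036,0,-0.002],[-0.047,0,-0.002],[-0.058,0,-0.002],[-0.069,0,-0.002],[-0.08,0,-0.002],[-0.09,0,-0.002],[-0.095,0,-0.002]]' --gripper '[1,1,1,1,1,1,1,1,1,1]'

```text
time: 19.85
position: [0.4298, -0.399, 0.0249]
tool_rot: [0.761, 0.648, -0.0, 0.001]
ft_force: [0.4, 0.2, -1.3]
grip_width: 0.0177
grip_force: 34.9
```

Request:
arm_command --delta_rot '[[0,0,0],[0,0,0],[0,0,0],[0,0,0],[0,0,0],[0,0,0]]' --delta_pos '[[0,0,0.002],[0,0,0.007],[0,0,0.011],[0,0,0.015],[0,0,0.018],[0,0,0.019]]' --gripper '[1,1,1,1,1,1]'

```text
time: 20.35
position: [0.4297, -0.3957, 0.0063]
tool_rot: [0.761, 0.649, 0.0, -0.001]
ft_force: [-1.8, 2.9, 12.6]
grip_width: 0.0178
grip_force: 34.9
```

```bash
python3 mv.py
python3 - <<'E'
from h import *
c=viewer.camera("scene")["pixels"]
cv2.imwrite("pics/s4.png",cv2.resize(c[200:310,300:440],(760,597)))
E
```

```text
t 20.35 pos [ 429.7 -395.7    6.3] psi -9.09 F [-1.8  2.9 12.6] w 17.8 gf 34.9 q [-0.94  0.79  1.67  0.    0.68 -0.78]
```

View pics/s4.png

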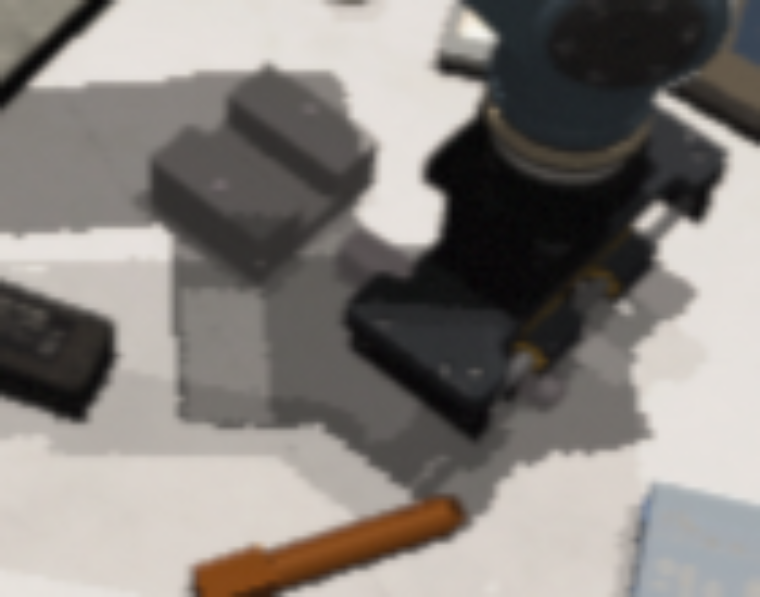

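The scene crop shows the spindle drawn out of the rest. Its head end is visible at (370,245) under the gripper, and the brown decoy is untouched. I'll release, rise, and look for the head.

Request:
arm_command --delta_rot '[[0,0,0],[0,0,0],[0,0,0],[0,0,0],[0,0,0],[0,0,0],[0,0,0],[0,0,0]]' --delta_pos '[[0,0,0],[0,0,0],[0,0,0],[0,0,-0.02],[0,0,-0.05],[-0.04,0,-0.09],[-0.08,0,-0.12],[-0.08,0,-0.12]]' --gripper '[0.08,0.08,0.08,0.08,0.08,0.08,0.08,0.08]'

```text
time: 21.07
position: [0.4182, -0.4804, 0.1297]
tool_rot: [0.761, 0.649, -0.001, 0.004]
ft_force: [0.1, -0.9, 0.5]
grip_width: 0.0398
grip_force: 0.0
```

```bash
python3 mv.py
python3 - <<'E'
from h import *
c=viewer.camera("top")["pixels"]
cv2.imwrite("pics/t5.png",cv2.resize(c[186:250,340:420],(640,512),interpolation=cv2.INTER_CUBIC))
E
```

```text
t 21.07 pos [ 418.2 -480.4  129.7] psi -9.13 F [ 0.1 -0.9  0.5] w 39.8 gf 0.0 q [-1.03  0.65  1.49 -0.    0.99 -0.87]
```

View pics/t5.png

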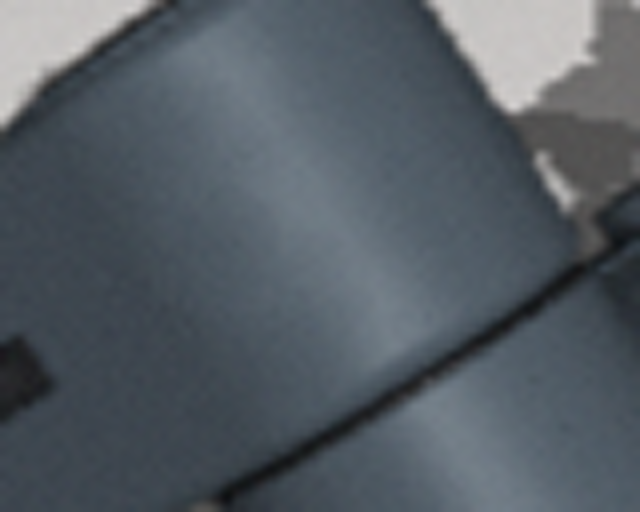

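The view is blocked by the forearm, since the link covers the whole crop. I know the grip point along the spindle (about 85 mm ahead of the head centre), so I'll go by that and check from the gripper readings.

Request:
arm_command --delta_rot '[[0,0,0],[0,0,0],[0,0,0],[0,0,0],[0,0,0],[0,0,0],[0,0,0]]' --delta_pos '[[0.04,-0.002,0],[0.08,-0.002,0],[0.12,-0.002,0.02],[0.16,-0.002,0.04],[0.171,-0.002,0.06],[0.171,-0.002,0.07],[0.171,-0.002,0.07]]' --gripper '[0.08,0.08,0.08,0.08,0.08,0.08,0.08]'

```text
time: 21.7
position: [0.4414, -0.3043, 0.0537]
tool_rot: [0.76, 0.649, -0.0, -0.002]
ft_force: [-0.2, -0.9, 0.5]
grip_width: 0.0401
grip_force: 0.0
```

```bash
python3 mv.py 443.3,-311,4,-9.1
python3 - <<'E'
from h import *
# scene camera: spindle's lit shank pixels (lighter/pinker) near the predicted tip side
c=viewer.camera("scene"); u=c["pixels"].astype(int)
for n,p in(("head",[.443,-.313,.02]),("tip",[.4252,-.4233,.015])): print(n,np.round(proj(c,p),1))
a=cv2.cvtColor(c["pixels"],cv2.COLOR_BGR2LAB)[...,1].astype(int)-128
x0,y0=350,220; m=np.zeros(a.shape,np.uint8); m[y0:280,x0:420]=(a[y0:280,x0:420]>=5)&(a[y0:280,x0:420]<14)
for b in blobs(m,0,0,1,6)[:6]: print(b[0],np.round(b[1]).tolist(),"z15",np.round(cast(c,b[1].mean(0),.015)*1e3))
E
```

```text
t 21.7 pos [ 441.4 -304.3   53.7] psi -9.0 F [-0.2 -0.9  0.5] w 40.1 gf 0.0 q [-0.81  0.67  1.78 -0.    0.69 -0.65]
(443.3, -311.0, 4.0) rot [-0.2, -0.2, 0.1] pos [-0.0064, 0.0031, 0.0496] rows 2
head [[369.6 246.3]]
tip [[403.1 271.8]]
57.5 [[382.0, 259.0], [384.0, 256.0], [404.0, 270.0], [401.0, 273.0]] z15 [[ 430. -391.]]
```

Request:
arm_command --delta_rot '[[0,0,0],[0,0,0],[0,0,0],[0,0,0],[0,0,0],[0,0,0],[0,0,0],[0,0,0],[0,0,0]]' --delta_pos '[[0,0.001,0.02],[0,0.001,0.04],[0,0.001,0.05],[0,0.001,0.052],[0,0.001,0.052],[0,0.001,0.052],[0,0.001,0.052],[0,0.001,0.052],[0,0.001,0.052]]' --gripper '[0.08,0.08,0.08,0.08,1,1,1,1,1]' --grip_force 45

```text
time: 22.5
position: [0.4437, -0.3073, 0.0048]
tool_rot: [0.761, 0.649, -0.0, 0.001]
ft_force: [-1.3, -0.1, 2.4]
grip_width: 0.0197
grip_force: 45.0
```

```bash
python3 mv.py 443.3,-311,4,-9.1
```

```text
t 22.5 pos [ 443.7 -307.3    4.8] psi -9.12 F [-1.3 -0.1  2.4] w 19.7 gf 45.0 q [-0.81  0.76  1.79 -0.    0.58 -0.65]
(443.3, -311.0, 4.0) rot [0.1, 0.1, -0.0] pos [-0.0037, 0.0002, 0.0008] rows 1
```

Request:
arm_command --delta_rot '[[0,0,0],[0,0,0],[0,0,0],[0,0,0],[0,0,0],[0,0,0],[0,0,0],[0,0,0],[0,0,0],[0,0,0],[0,0,0],[0,0,0]]' --delta_pos '[[0,0,-0.01],[0,0,-0.03],[0,0,-0.06],[-0.004,-0.02,-0.1],[-0.007,-0.042,-0.135],[-0.007,-0.042,-0.17],[-0.007,-0.042,-0.21],[-0.007,-0.042,-0.25],[-0.007,-0.042,-0.29],[-0.007,-0.042,-0.33],[-0.007,-0.042,-0.365],[-0.007,-0.042,-0.395]]' --gripper '[1,1,1,1,1,1,1,1,1,1,1,1]' --grip_force 58

```text
time: 23.5
position: [0.4003, -0.3061, 0.4023]
tool_rot: [0.761, 0.649, 0.0, 0.001]
ft_force: [1.7, -0.7, -2.0]
grip_width: 0.0193
grip_force: 58.0
```

Request:
arm_command --delta_rot '[[0,0,-5],[0,0,-11],[0,0,-17],[0,0,-23],[0,0,-29],[0,0,-35],[0,0,-41],[0,0,-47],[0,0,-53],[0,0,-58],[0,0,-60],[0,0,-60]]' --delta_pos '[[0.025,-0.004,0],[0.055,-0.009,0],[0.085,-0.0135,0],[0.115,-0.018,0],[0.145,-0.023,0],[0.175,-0.028,0],[0.205,-0.0325,0],[0.235,-0.037,0],[0.265,-0.042,0],[0.29,-0.046,0],[0.303,-0.0487,0],[0.303,-0.0487,0]]' --gripper '[1,1,1,1,1,1,1,1,1,1,1,1]'

```text
time: 24.5
position: [0.3988, 0.003, 0.3989]
tool_rot: [0.333, 0.943, 0.001, -0.001]
ft_force: [1.0, 0.7, -1.4]
grip_width: 0.0197
grip_force: 58.0
```

```bash
python3 mv.py 335,323,400,90.7 335,322,90,90.7; python3 rest.py | head -0; python3 plate.py | head -2
```

```text
t 24.5 pos [398.8   3.  398.9] psi 51.15 F [ 1.   0.7 -1.4] w 19.7 gf 58.0 q [-0.28  0.01  1.67  0.    1.46 -1.17]
(335.0, 323.0, 400.0) rot [0.1, -0.1, -39.5] pos [0.2504, 0.2092, -0.0004] rows 8
(335.0, 322.0, 90.0) rot [0.1, -0.1, -39.5] pos [0.2492, 0.2082, 0.3096] rows 11
25193 px [191.02 189.27] z68 [528.5 323.7  92.8  53.6 -89.7] cen [527.6 323.5] z12 [536.8 339.6]
5000 px [189.66 204.88] z68 [472.3 326.   58.1  21.5 -88.4] cen [473.8 327.2] z12 [480.9 343.5]Exception ignored on flushing sys.stdout:
BrokenPipeError: [Errno 32] Broken pipe
```

Request:
arm_command --delta_rot '[[0,0,-6],[0,0,-12],[0,0,-18],[0,0,-24],[0,0,-30],[0,0,-36],[0,0,-39.5],[0,0,-39.5],[0,0,-39.5],[0,0,-39.5]]' --delta_pos '[[0.025,0.021,0],[0.055,0.046,0],[0.085,0.071,0],[0.115,0.096,0],[0.145,0.121,0],[0.175,0.146,0],[0.205,0.171,0],[0.235,0.196,0],[0.249,0.208,0],[0.249,0.208,0]]' --gripper '[1,1,1,1,1,1,1,1,1,1]'

```text
time: 25.43
position: [0.3387, 0.3208, 0.3986]
tool_rot: [-0.005, 1.0, 0.001, -0.0]
ft_force: [0.3, -1.2, -2.6]
grip_width: 0.0195
grip_force: 58.0
```

Request:
arm_command --delta_rot '[[0,0,0],[0,0,0],[0,0,0],[0,0,0],[0,0,0],[0,0,0],[0,0,0],[0,0,0],[0,0,0],[0,0,0],[0,0,0],[0,0,0]]' --delta_pos '[[0,0,0.035],[0,0,0.075],[0,0,0.115],[0,0,0.155],[0,0,0.195],[0,0,0.235],[0,0,0.27],[0,0,0.305],[0,0,0.335],[0,0,0.355],[0,0,0.365],[0,0,0.365]]' --gripper '[1,1,1,1,1,1,1,1,1,1,1,1]'

```text
time: 26.43
position: [0.339, 0.3163, 0.0317]
tool_rot: [-0.002, 1.0, -0.001, -0.002]
ft_force: [0.1, -0.7, -2.2]
grip_width: 0.0195
grip_force: 58.0
```

Request:
arm_command --delta_rot '[[0,0,0],[0,0,0],[0,0,0]]' --delta_pos '[[0,0,0],[0,0,0],[0,0,0]]' --gripper '[1,1,1]'

```text
time: 26.68
position: [0.3401, 0.3184, 0.035]
tool_rot: [-0.003, 1.0, 0.001, 0.001]
ft_force: [-0.1, 0.2, -2.4]
grip_width: 0.0193
grip_force: 58.0
```

```bash
python3 mv.py 335,321.8,35,90.7
python3 - <<'E'
from h import *
# spindle as seen by both cameras: pink/bright pixels in window about the predicted spindle
for n in("top","scene"):
    c=viewer.camera(n); P=proj(c,[[.36,.322,.04],[.4525,.323,.04],[.468,.323,.04]]); print(n,"pred head-front, tip, mouth",np.round(P,1).tolist())
    L=cv2.cvtColor(c["pixels"],cv2.COLOR_BGR2LAB).astype(int)
    x0,y0=P.min(0).astype(int)-12; x1,y1=P.max(0).astype(int)+12
    w=L[y0:y1,x0:x1]; m=(w[...,1]-128>=4)&(w[...,1]-128<14)&(w[...,0]>70); print("origin",x0,y0)
    print("\n".join("".join("#" if v else "." for v in r) for r in m))
E
```

```text
t 26.68 pos [340.1 318.4  35. ] psi 90.32 F [-0.1  0.2 -2.4] w 19.3 gf 58.0 q [ 0.51  0.66  1.97 -0.    0.5  -1.06]
(335.0, 321.8, 35.0) rot [0.1, 0.1, -0.4] pos [0.0051, 0.0034, -0.0] rows 1
top pred head-front, tip, mouth [[193.0, 238.7], [193.1, 211.9], [193.2, 207.5]]
origin 180 195
.#.#.######.##.##.#.#....
################.####....
#.......#...#............
.................#.......
.........................
.........................
.........................
.........................
......####.##.##.##......
....####..#####.###......
...#######.##.####.......
..###########.###......##
..###.................###
..##.....................
.........................
.........................
.........................
..............#..........
.............###.........
..............##.........
............####.........
.............###.........
..............##.........
.............###.........
.............###.........
.............###.........
..............#..........
.............#.##........
..............##.........
.............#.#.........
.............##..........
......
[... 2165 characters left out ...]

.................................................
.................................................
.................................................
.................................................
.................................................
.................................................
.................................................
.................................................
.................................................
.................................................
.................................................
.................................................
.................................................
.................................................
```

Request:
arm_command --delta_rot '[[0,0,-0.4],[0,0,-0.4],[0,0,-0.4],[0,0,-0.4],[0,0,-0.4],[0,0,-0.4],[0,0,-0.4],[0,0,-0.4]]' --delta_pos '[[0,0.0035,0],[0,0.0035,0],[-0.004,0.0035,0],[-0.009,0.0035,0],[-0.014,0.0035,0],[-0.019,0.0035,0],[-0.024,0.0035,0],[-0.026,0.0035,0]]' --gripper '[1,1,1,1,1,1,1,1]'

```text
time: 27.45
position: [0.3664, 0.3223, 0.0339]
tool_rot: [-0.006, 1.0, 0.0, 0.001]
ft_force: [-0.0, -0.8, -2.9]
grip_width: 0.0192
grip_force: 58.0
```

```bash
python3 mv.py 415,322.7,35,90.7
```

```text
t 27.45 pos [366.4 322.3  33.9] psi 90.73 F [-0.  -0.8 -2.9] w 19.2 gf 58.0 q [ 0.49  0.68  1.92 -0.    0.55 -1.09]
(415.0, 322.7, 35.0) rot [0.0, 0.1, 0.0] pos [-0.0486, -0.0002, -0.0011] rows 2
```

Request:
arm_command --delta_rot '[[0,0,0],[0,0,0],[0,0,0],[0,0,0],[0,0,0],[0,0,0],[0,0,0],[0,0,0]]' --delta_pos '[[-0.005,0,-0.001],[-0.01,0,-0.001],[-0.015,0,-0.001],[-0.02,0,-0.001],[-0.025,0,-0.001],[-0.029,0,-0.001],[-0.033,0,-0.001],[-0.036,0,-0.001]]' --gripper '[1,1,1,1,1,1,1,1]'

```text
time: 28.12
position: [0.4014, 0.3225, 0.0348]
tool_rot: [-0.007, 1.0, 0.0, 0.0]
ft_force: [-0.5, 0.2, -2.0]
grip_width: 0.0197
grip_force: 58.0
```

```bash
python3 mv.py 440,323,35,90.7
```

```text
t 28.12 pos [401.4 322.5  34.8] psi 90.77 F [-0.5  0.2 -2. ] w 19.7 gf 58.0 q [ 0.46  0.69  1.85 -0.    0.6  -1.12]
(440.0, 323.0, 35.0) rot [0.0, 0.0, 0.1] pos [-0.0386, -0.0001, -0.0002] rows 1
```

Request:
arm_command --delta_rot '[[0,0,0],[0,0,0],[0,0,0],[0,0,0],[0,0,0],[0,0,0],[0,0,0],[0,0,0],[0,0,0],[0,0,0]]' --delta_pos '[[-0.006,0,0],[-0.012,0,0],[-0.018,0,0],[-0.024,0,0],[-0.03,0,0],[-0.034,0,0],[-0.038,0,0],[-0.04,0,0],[-0.042,0,0],[-0.043,0,0]]' --gripper '[1,1,1,1,1,1,1,1,1,1]'

```text
time: 28.95
position: [0.4439, 0.3231, 0.0348]
tool_rot: [-0.007, 1.0, -0.0, -0.0]
ft_force: [0.1, -0.0, -2.4]
grip_width: 0.0196
grip_force: 58.0
```

```bash
python3 mv.py 446,323,35,90.7; python3 plate.py | head -3
```

```text
t 28.95 pos [443.9 323.1  34.8] psi 90.77 F [ 0.1 -0.  -2.4] w 19.6 gf 58.0 q [ 0.43  0.71  1.76  0.    0.67 -1.16]
(446.0, 323.0, 35.0) rot [-0.0, -0.0, 0.1] pos [-0.0021, -0.0001, -0.0002] rows 1
18370 px [192.02 187.78] z68 [528.8 322.7  92.5  52.6 -86.8] cen [532.7 320.2] z12 [542.1 336.2]
294 px [170.16 179.72] z68 [562.4 395.    9.    7.8  88.8] cen [562.3 395.3] z12 [573.  414.3]
288 px [220.81 178.  ] z68 [564.7 222.2   9.3   7.5 -63.8] cen [564.7 222.2] z12 [575.4 234.2]
```

Nothing is touching yet, so I'll creep on until the head meets the post.

Request:
arm_command --delta_rot '[[0,0,0],[0,0,0],[0,0,0]]' --delta_pos '[[-0.001,0,0],[-0.002,0,0],[-0.003,0,0]]' --gripper '[1,1,1]'

```text
time: 29.25
position: [0.4467, 0.3231, 0.0349]
tool_rot: [-0.007, 1.0, -0.0, -0.0]
ft_force: [0.4, -0.2, -1.6]
grip_width: 0.0194
grip_force: 58.0
```

Request:
arm_command --delta_rot '[[0,0,0],[0,0,0],[0,0,0]]' --delta_pos '[[-0.001,0,0],[-0.0015,0,0],[-0.002,0,0]]' --gripper '[1,1,1]'

```text
time: 29.5
position: [0.4478, 0.323, 0.0348]
tool_rot: [-0.007, 1.0, -0.0, -0.001]
ft_force: [-2.0, 1.0, -0.9]
grip_width: 0.0197
grip_force: 58.0
```

Request:
arm_command --delta_rot '[[0,0,0],[0,0,0],[0,0,0]]' --delta_pos '[[-0.001,0,0],[-0.0015,0,0],[-0.0015,0,0]]' --gripper '[1,1,1]'

```text
time: 29.75
position: [0.448, 0.3229, 0.0346]
tool_rot: [-0.007, 1.0, -0.001, -0.002]
ft_force: [-5.6, 1.1, -0.3]
grip_width: 0.0194
grip_force: 58.0
```

Request:
arm_command --delta_rot '[[0,0,0],[0,0,0],[0,0,0],[0,0,0],[0,0,0],[0,0,0],[0,0,0],[0,0,0],[0,0,0],[0,0,0],[0,0,0],[0,0,0]]' --delta_pos '[[-0.0005,0,0.001],[-0.0005,0,0.002],[-0.0005,0,0.002],[-0.0005,0,0.002],[-0.0005,0,0.002],[-0.0005,0,0.002],[0,0,0],[0,0,-0.02],[0,0,-0.05],[0,0,-0.09],[0,0,-0.13],[0,0,-0.15]]' --gripper '[1,1,1,0.05,0.05,0.05,0.05,0.05,0.05,0.05,0.05,0.05]' --grip_force 20

```text
time: 30.75
position: [0.4529, 0.3242, 0.1898]
tool_rot: [-0.007, 1.0, 0.002, 0.004]
ft_force: [1.2, -0.0, 0.6]
grip_width: 0.0416
grip_force: 0.0
```

Request:
arm_command --delta_rot '[[0,0,0],[0,0,0],[0,0,0],[0,0,0],[0,0,0],[0,0,0],[0,0,0],[0,0,0]]' --delta_pos '[[0.02,0,-0.04],[0.04,0,-0.08],[0.05,0,-0.12],[0.05,-0.03,-0.15],[0.05,-0.07,-0.18],[0.04,-0.11,-0.2],[0.03,-0.2,-0.2],[0.03,-0.3,-0.2]]' --gripper '[0.05,0.05,0.05,0.05,0.05,0.05,0.05,0.05]'

```text
time: 31.42
position: [0.4184, 0.1428, 0.3839]
tool_rot: [-0.007, 1.0, 0.0, 0.004]
ft_force: [0.3, -0.8, 0.4]
grip_width: 0.0411
grip_force: 0.0
```

Request:
arm_command --delta_rot '[[0,0,0],[0,0,0],[0,0,0],[0,0,0],[0,0,0]]' --delta_pos '[[0,-0.04,0],[0,-0.08,0],[0,-0.12,0],[0,-0.14,0],[0,-0.14,0]]' --gripper '[0.05,0.05,0.05,0.05,0.05]'

```text
time: 31.83
position: [0.4193, 0.0003, 0.3817]
tool_rot: [-0.004, 1.0, -0.001, 0.001]
ft_force: [-0.1, 0.5, 0.1]
grip_width: 0.0416
grip_force: 0.0
```

```bash
python3 mv.py; python3 plate.py | head -8
python3 - <<'E'
from h import *
c=viewer.camera("top"); P=proj(c,[[.434,.323,.048],[.468,.323,.048],[.563,.323,.048]]); print(np.round(P,1).tolist())
L=cv2.cvtColor(c["pixels"],cv2.COLOR_BGR2LAB).astype(int)[...,0]
for r in range(176,224): print(r,L[r,182:204].tolist())
E
```

```text
t 31.83 pos [4.193e+02 3.000e-01 3.817e+02] psi 90.42 F [-0.1  0.5  0.1] w 41.6 gf 0.0 q [-0.27  0.06  1.67 -0.    1.41 -1.84]
25418 px [191.04 189.23] z68 [529.4 323.7  92.8  55.6 -89.7] cen [527.7 323.4] z12 [537.  339.5]
5956 px [190.17 204.08] z68 [480.  327.5  59.5  32.5 -80.3] cen [476.5 325.6] z12 [483.7 341.7]
3509 px [192.87 212.34] z68 [448.4 316.1  31.6  22.    1. ] cen [448.  315.9] z12 [454.1 331.7]
1566 px [204.95 205.62] z68 [470.3 275.6  22.7  14.6  88.7] cen [470.1 275.3] z12 [477.1 289.5]
383 px [220.98 213.28] z68 [442.6 220.7   9.5   9.2  44.8] cen [442.7 220.8] z12 [448.5 232.7]
382 px [169.71 214.81] z68 [441.3 394.1   9.4   9.3   1.3] cen [441.3 394. ] z12 [447.2 412.9]
271 px [170.14 179.73] z68 [562.2 395.2   8.5   7.4  88.8] cen [562.2 395.4] z12 [572.9 414.3]
265 px [220.81 178.  ] z68 [564.7 222.2   8.6   7.4 -89.6] cen [564.7 222.2] z12 [575.4 234.2]
[[192.4, 217.0], [192.5, 207.2], [193.0, 180.1]]
176 [159, 140, 125, 129, 134, 132, 135, 137, 140, 120, 105, 108, 90, 101, 105, 105, 114, 119, 119, 109, 105, 105]
177 [91, 88, 81, 85, 84, 86, 87, 88, 87, 82, 
[... 4307 characters left out ...]
, 77, 79, 79]
218 [103, 103, 99, 99, 101, 99, 101, 114, 125, 122, 116, 117, 118, 120, 135, 147, 164, 171, 170, 171, 180, 185]
219 [188, 190, 187, 184, 187, 186, 187, 188, 188, 172, 164, 162, 164, 164, 157, 152, 167, 175, 175, 176, 186, 190]
220 [190, 191, 190, 192, 192, 192, 193, 190, 192, 189, 188, 187, 188, 187, 180, 172, 176, 175, 175, 174, 183, 187]
221 [189, 188, 189, 187, 190, 190, 191, 190, 190, 190, 191, 190, 189, 188, 187, 187, 187, 188, 188, 188, 188, 188]
222 [188, 189, 189, 190, 192, 189, 192, 191, 189, 187, 191, 188, 188, 188, 188, 188, 187, 189, 189, 188, 189, 188]
223 [189, 189, 190, 190, 192, 191, 191, 190, 189, 189, 190, 188, 189, 189, 188, 189, 187, 188, 186, 189, 187, 188]
```

The head sits against the post (its rear edge is at row 217, as predicted). The shank shows between post and block, the tip shows beyond the block, and the block hasn't moved. I'll hand it in.

```bash
python3 -c "
from rig import robot
print(robot.hand_in())"
```

```text
the job is handed in; nothing more can be done
None
```

The job is handed in: I tapped the block into line (within about 0.5 mm sideways, though it sits about 3 mm short of the crossing along the line), and the spindle is through the post and block with its head against the post and released, at 31.8 s.

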